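# Load a long-neck flange onto the stacking spindle

### The arm

A 6-joint arm with a two-finger parallel gripper is mounted at the origin on the work surface. World frame = base frame: x ahead of the robot, y to its left, z up, the work surface at z = 0. Lengths are in mm, angles in rad, forces in N, time in s.
With the tool pointing down it reaches from about 350 to 875 mm from the base axis. Payload 4.2 kg.
Tool frame: the origin (TCP) lies between the finger pads; the fingertips stand 25 mm ahead of it and the grasp point (between the pads) lies 6 mm ahead of it; z points along the fingers, y is the line along which they close (so a half turn about z gives the same grasp; the last joint's range is limited). The gripper opens to 85 mm and grips with 20 to 120 N. Pads are 22 mm wide; open, the fingers measure 114 mm over their backs; the gripper's body (76 mm by 85 mm) begins 54 mm behind the grasp point. The pads swing forward as they close: fully open they stand 13 mm farther back than shut.
Start: joints at [-1.058, 0.385, 0.008, 0, -1.194, -0.259], TCP at [156.945, -604.953, 256.312] pointing down, gripper open.
Joint ranges: [-3.14, 3.14], [-1.21, 2.06], [-1.07, 1.41], [-3.16, 2.05], [-2.99, -0.16], [-3.1, 3.1]. Speed limits (rad/s): [2.79, 2.79, 3.14, 3.14, 3.14, 3.14].

### API

Orientations are given as a unit quaternion [x, y, z, w].
In Python, from bench import arm gives the robot as it stands.
- The arm moves only by the shell command python3 -m pendant 'ROWS'. ROWS is JSON, a list of rows, each a list of 7 numbers: the shift along the tool's x, y, z in m, then the turn, a rotation vector about the tool's x, y, z in degrees, then the finger opening in m, from 0 to 0.0854. In form: [[x, y, z, wx, wy, wz, fingers], ...]. A call has 1 to 12 rows; each row shifts and turns the commanded pose from where the row before left it, along the tool's axes as they then stand; what a row does not reach is not made up. A row lasts 1/10 s, in which the tool goes at most 50 mm and 8.59 degrees, less where a joint would pass 70% of its speed; a pose out of reach is approached as far as the arm can. A call is refused whole if a number of a shift passes 0.05 or a number of a turn 8.59, either way. A call with a gripper value outside its range is refused whole. The fingers move at their own pace and stop on an object; the grip force is fixed at half the most. Time passes only in rows, so rows that do not move let the fingers close. It gives the time, the measured TCP pose, the force, the opening and the grip force at its end, in the units of the state.
- arm.read_state(): the state, without advancing time (a new reading comes with each control period).
- arm.get_image(name): name is "side" or "top"; returns a dict with "image" (384x512x3 uint8, red, green, blue), "fx", "fy", "cx", "cy" (pixels), "k1" (the pictures are not rectified: a ray, as slopes to the right and down, at radius r is drawn at 1 + k1 r^2 times it, then the intrinsics apply), "xyz" and "rotation" of the camera in the world. Camera axes: x right, y down, z forward; pixel columns grow to the right and rows downward; lengths in mm; the calibration is good to about 2 mm. A picture is of the moment at which its call begins. There is no depth.
- arm.job_done(): hands the job in; it is judged then, once.
The state is a dict: "clock": time; "joints": joint angles; "joint_vel": joint speeds; "joint_efforts": joint torques, N m; "position": TCP position; "ee_rot": TCP orientation; "contact_force": force on the tool from outside, world axes, zero at the start; "wrist_torque": the same for the moment, N m; "gripper_width": finger opening in mm; "grasp_force": force on a finger pad.
Only numpy, scipy, OpenCV 4.12 (cv2) and the standard library are available. Lean on these libraries where they do the work, as an engineer would, in place of code of your own. Each camera call takes 0.05 s, during which the arm holds its last target. There are 200 camera calls.

### The job

Take the aluminium flange out of its cardboard tray and lower it, square and without forcing it, over the tall rod of the stacking spindle. Feel for the red spring pin by turning the flange on the rod until the pin stands up through one of its bolt holes, then bring the flange all the way down flat on the spindle's base and let it go. Be gentle: do not drop it, do not press hard on the rod, the pin or the base, and leave the other things on the bench where they are.

Things in the scene. Friction and masses are not known exactly. Their poses are not given: they have to be found in the camera images.
- flange: loose aluminium flange, 0.28 to 0.56 kg: square plate 90 x 90 x 12 mm, on its middle a round neck (tube), 40 mm outer diameter, up to 75 mm above the underside. A 22 mm bore runs through plate and neck. Four 10.5 mm bolt holes through the plate at (+-30, +-30) mm, 42.4 mm from the axis; any may take the pin. Origin: centre of the underside; z up along the bore, x, y along the plate's edges.
- neck_grip (a point): point on the flange's axis, 62 mm above its underside, inside the neck: a good height to grip the round neck from above, at any yaw. Gripped here, the rod ends 30 mm above this point, between the fingers, when the flange is home.
- tray: low open cardboard tray, fixed to the bench, 125 x 125 mm, walls 16 mm high, floor 4 mm thick, on which the flange stands at the start. Origin: centre of the underside.
- spindle: stacking spindle, fixed: round base, grey with a bright ring, 136 mm diameter, 20 mm thick, its flat top is the seat. From its middle rises a vertical steel rod, 20 mm diameter. Origin: centre of the underside, on the rod's axis; z up. More than 40 N between flange and spindle (base, rod or pin) counts as forcing, wedging sideways included. The pin cannot be turned around the rod.
- rod_top (a point): top of the rod's tapered nose, 112 mm above the spindle's origin, 92 mm above the seat; the nose tapers over its last 8 mm from 20 to 11 mm diameter.
- seat (a point): centre of the base's flat top, 20 mm above the spindle's origin. A red flat-topped pin, 8 mm diameter, stands 42.5 mm from here, top 22 mm above the seat. Its direction around the rod differs every time and is not reported: find it by feel or by looking. Sprung: 1 N starts it down, at 5 N it stops dead 8 mm lower, still too high for the plate to seat. It springs up when a bolt hole comes over it.
- tee: bystander, not to be moved: brass pipe tee, 70 mm long, lying; origin under its middle
- elbow: bystander, not to be moved: copper pipe elbow, about 57 mm each way, lying; origin under its corner
- valve: bystander, not to be moved: brass ball valve with a blue lever, 80 mm long, 66 mm high; origin under its middle
- sleeve: bystander, not to be moved: white plastic pipe sleeve standing upright, 60 mm diameter, 90 mm high; origin at the centre of its underside
- wrench: bystander, not to be moved: steel wrench lying flat; origin under its middle
- carton: bystander, not to be moved: closed cardboard carton, 110 x 75 x 70 mm; origin at the centre of its underside
Not all that is in view belongs to the job. Of the things that look like the spindle, the smallest one is meant.

How it is judged (in metres and radians):
On the way:
1. the flange is threaded upright on the rod, still above the pin (horizontal distance between flange and spindle below 0.004 m and z of flange in the frame of spindle between 0.03 and 0.1 m and angle between flange's own z axis and vertical below 0.08 rad), for 0.2 s.
At the end, for the whole second after the job is handed in: The flange sits on the spindle's seat, pin through a bolt hole: its underside within 2.5 mm of the base's top, within 3 mm of the rod's axis, within 2 degrees of level, at rest and released (z of flange in the frame of spindle between 0.017 and 0.0225 m and horizontal distance between flange and spindle below 0.003 m and angle between flange's own z axis and vertical below 0.035 rad and linear speed of flange below 0.01 m/s); the robot touches nothing.
It fails at once if flange and spindle pressed or knocked together with more than 40 N (contact force between flange and spindle above 40 N).
It fails at once if another thing on the bench was moved more than 15 mm (distance of any of tee, elbow, valve, sleeve, wrench, carton from where it was at the start of the episode above 0.015 m).
It also fails if it takes over 72 s, if anything falls off the work surface, if the arm or the gripper's body presses on something with over 40 N, if the wrist force passes 120 N, or if a joint passes its speed limit or range.

## Working session

There is one attempt and no reset: what is moved stays moved. The work goes in short steps, Python scripts to look and compute and a shell command to move; the robot and the scene stay as the last step left them, time stands still between calls to the robot, and variables do not carry over. Pictures are saved under pics/ and viewed, at most 10 in all, crops included, and the job is handed in when it is done.

```bash
mkdir -p pics; ls
python3 - <<'E'
from bench import arm
import cv2
for n in("top","side"):
    d=arm.get_image(n); cv2.imwrite(f"pics/{n}0.png",d["image"][:,:,::-1]); print({k:v for k,v in d.items() if k!="image"})
print(arm.read_state())
E
```

```text
pics
{'fx': 471.17458035591795, 'fy': 471.17458035591795, 'cx': 248.86092818883947, 'cy': 185.83223443319935, 'k1': 0.008141298404765325, 'xyz': array([ 353.92219242,   18.97422898, 1536.02521145]), 'rotation': array([-0.69583333,  0.71710808, -0.02833422,  0.02773356])}
{'fx': 352.52223442551553, 'fy': 352.52223442551553, 'cx': 254.27101939023714, 'cy': 188.44766605024367, 'k1': -0.0930833859930882, 'xyz': array([-31.49214556, 837.03659385, 733.55872695]), 'rotation': array([-0.23606277,  0.84636287, -0.4627767 ,  0.11739673])}
{'clock': 0.1, 'joints': array([-1.05840093e+00,  3.85498315e-01,  6.75782140e-03, -4.44653735e-04,
       -1.19399298e+00, -2.58573042e-01]), 'joint_vel': array([ 0.00076911, -0.00185413,  0.00454718,  0.00205303,  0.00204384,
        0.00284783]), 'joint_efforts': array([-1.09495104e-04, -3.93319309e+01,  1.88929904e+01,  4.19798434e+00,
       -2.61107765e-03,  4.85771210e-06]), 'position': array([ 156.8277535 , -604.51623821,  255.31639752]), 'ee_rot': array([-1.26489364e-01,  9.91967469e-01,  9.75200325e-04, -1.72706482e-04]), 'contact_force': array([1.52653541, 0.60992531, 1.07438482]), 'wrist_torque': array([0.03545301, 0.01532466, 0.02059582]), 'grasp_force': 0.0, 'gripper_width': 85.47297429836271}
```

View pics/top0.png

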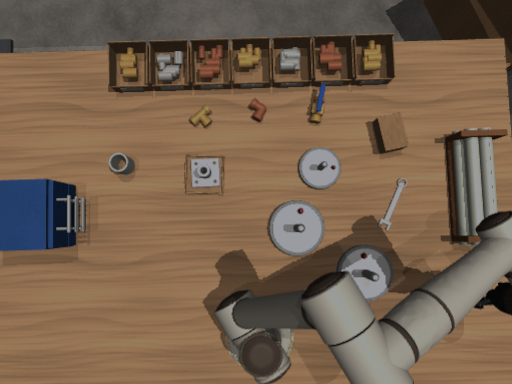

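View pics/side0.png

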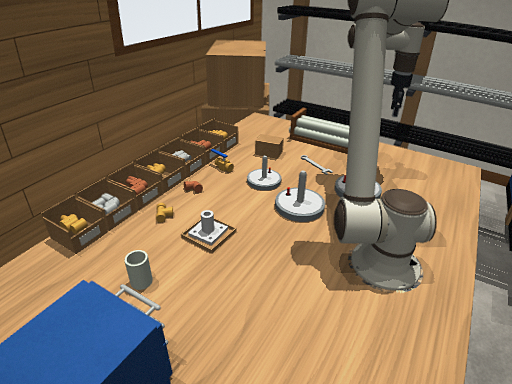

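The top view shows the flange in its tray at (204,172) and the smallest spindle at (320,168), with its pin at about (333,167). The tee (201,116), elbow (257,109), valve (318,105), sleeve (121,163), carton (391,133) and wrench (394,204) are clear of both. The side view shows the flange at (207,225) and the spindle at (264,180).

```bash
cat > h.py <<'E'
import numpy as np,cv2
from bench import arm
from scipy.spatial.transform import Rotation as R
from scipy.optimize import least_squares
def pix(d,P):
    c=R.from_quat(d["rotation"]).inv().apply(np.atleast_2d(P)-d["xyz"]); s=c[:,:2]/c[:,2:]
    s=s*(1+d["k1"]*(s**2).sum(1,keepdims=True)); return s*d["fx"]+[d["cx"],d["cy"]]
def onz(d,uv,z):
    "world xy of pixel uv on height z"
    return least_squares(lambda q:(pix(d,[q[0],q[1],z])-uv)[0],d["xyz"][:2]+[300,0]).x
E
python3 - <<'E'
from h import *
d=arm.get_image("top"); np.save("pics/top.npy",d,allow_pickle=True)
s=arm.get_image("side"); np.save("pics/side.npy",s,allow_pickle=True)
im=d["image"][:,:,::-1]
a=cv2.resize(im[146:196,180:230],(400,400),interpolation=cv2.INTER_CUBIC)
b=cv2.resize(im[142:192,295:345],(400,400),interpolation=cv2.INTER_CUBIC)
cv2.imwrite("pics/c.png",np.hstack([a,b]))
si=s["image"][:,:,::-1]
a=cv2.resize(si[200:250,180:240],(400,333),interpolation=cv2.INTER_CUBIC)
b=cv2.resize(si[150:200,235:295],(400,333),interpolation=cv2.INTER_CUBIC)
cv2.imwrite("pics/cs.png",np.hstack([a,b]))
for n,uv,z in[("neck",(204,171),79),("plate",(204.5,172.5),16),("base",(320,168),20),("rod",(323,166),112),("pin",(333.5,167),42)]: print(n,onz(d,uv,z))
r=d["image"].astype(int); m=(r[...,0]-np.maximum(r[...,1],r[...,2])>60); m[:142]=0;m[192:]=0;m[:,:295]=0;m[:,345:]=0
ys,xs=np.nonzero(m);print("redpin",xs.mean(),ys.mean(),len(xs))
E
```

```text
neck [520.14421709 154.0389176 ]
plate [522.39124766 158.36876249]
base [ 525.31842246 -216.01870936]
rod [ 520.75638306 -211.13029806]
pin [ 524.73662824 -255.76755551]
redpin 333.6666666666667 166.33333333333334 3
```

View pics/c.png

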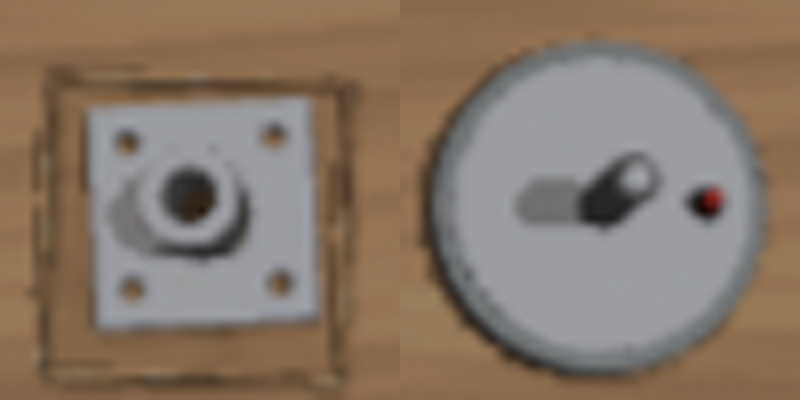

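View pics/cs.png

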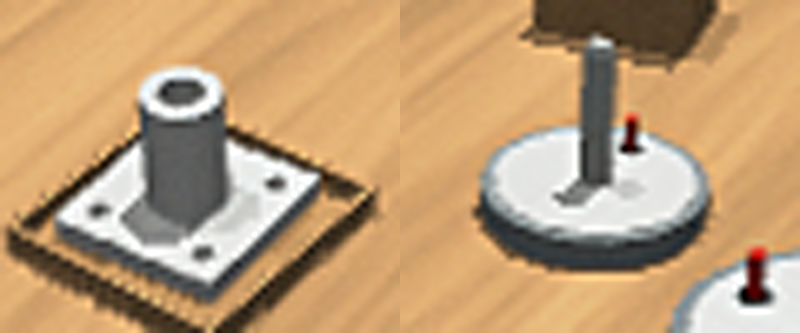

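The top crop gives these crop-pixel positions:
- **Flange:** bore top (190,194), plate corners (88,107), (313,98), (322,318) and (98,328).
- **Spindle:** rod top (640,175), pin top (711,201), base disc centre (600,208).

In the side crop, the neck top is at (181,92), the rod top at (600,42) and the pin top at (632,120).

Run:
```python
from h import *
d=np.load("pics/top.npy",allow_pickle=True).item(); s=np.load("pics/side.npy",allow_pickle=True).item()
T=lambda x,y,o:np.array([o[0]+(x+.5)/8-.5,o[1]+(y+.5)/8-.5])
S=lambda x,y,o:np.array([o[0]+(x+.5)/6.667-.5,o[1]+(y+.5)/6.66-.5])
f=(180,146);g=(295,142)
for n,t,u,z in[("neck",T(190,194,f),S(181,92,(180,200)),79),("rod",T(238,172,g),S(200,42,(235,150)),111),("pin",T(311,201,g),S(232,120,(235,150)),42)]:
    print(n,"top",onz(d,t,z),"side",onz(s,u,z))
print("base",onz(d,T(200,208,g),20), "diam",np.linalg.norm(onz(d,T(32,208,g),20)-onz(d,T(368,208,g),20)))
C=np.array([onz(d,T(*c,f),16) for c in[(88,107),(313,98),(322,318),(98,328)]]);H=np.array([onz(d,T(*c,f),16) for c in[(127,142),(274,135),(281,284),(132,289)]])
for Q in(C,H):
    e=np.roll(Q,-1,0)-Q; a=np.degrees(np.arctan2(e[:,1],e[:,0])); print("c",Q.mean(0),"len",np.linalg.norm(e,axis=1),"ang mod90",(a+45)%90-45)
st=arm.read_state(); print(R.from_quat(st["ee_rot"]).as_matrix().round(3))
```

```text
neck top [523.92207908 156.09208789] side [522.33732645 160.51832845]
rod top [ 529.74738991 -215.66651076] side [ 528.2022508  -212.20797895]
pin top [ 525.74497906 -255.61272415] side [ 525.43995009 -251.47124621]
base [ 526.78490304 -214.66360443] diam 135.88925593245077
c [523.54536941 156.00731698] len [91.47224609 89.79804689 90.66019677 90.20460866] ang mod90 [0.58723041 0.88807368 0.83917453 1.4030947 ]
c [523.61172184 156.71751371] len [59.73379756 60.83395954 60.33016327 59.9715977 ] ang mod90 [1.02393578 1.28095021 0.20470365 0.72077839]
[[-0.968 -0.251 -0.   ]
 [-0.251  0.968  0.001]
 [ 0.     0.001 -1.   ]]
```

```bash
python3 -m pendant '[[-0.0273,0.0323,0,0,0,0,0.085],[-0.0273,0.0323,0,0,0,0,0.085],[-0.0273,0.0323,0,0,0,0,0.085],[-0.0273,0.0323,0,0,0,0,0.085],[-0.0273,0.0323,0,0,0,0,0.085],[-0.0273,0.0323,0,0,0,0,0.085],[-0.0273,0.0323,0,0,0,0,0.085],[-0.0273,0.0323,0,0,0,0,0.085],[-0.0273,0.0323,0,0,0,0,0.085],[-0.0273,0.0323,0,0,0,0,0.085]]' && python3 -m pendant '[[-0.0273,0.0323,0,0,0,0,0.085],[-0.0273,0.0323,0,0,0,0,0.085],[-0.0273,0.0323,0,0,0,0,0.085],[-0.0273,0.0323,0,0,0,0,0.085],[-0.0273,0.0323,0,0,0,0,0.085],[-0.0273,0.0323,0,0,0,0,0.085],[-0.0273,0.0323,0,0,0,0,0.085],[-0.0273,0.0323,0,0,0,0,0.085],[-0.0273,0.0323,0,0,0,0,0.085],[-0.0273,0.0323,0,0,0,0,0.085],[0,0,0,0,0,0,0.085],[0,0,0,0,0,0,0.085]]'
cat >> h.py <<'E'
def go(x,y,z,yaw=None):
    "remaining shift in tool axes (mm), turn about tool z (deg)"
    s=arm.read_state(); r=R.from_quat(s["ee_rot"]); M=r.as_matrix()
    print("pos",s["position"].round(1),"tilt",np.degrees(np.arccos(-M[2,2])).round(2),"yaw x",np.degrees(np.arctan2(M[1,0],M[0,0])).round(2),"F",s["contact_force"].round(1),"w",round(s["gripper_width"],1),"t",s["clock"],"j",s["joints"].round(2))
    print("tool shift mm",r.inv().apply(np.array([x,y,z])-s["position"]).round(1))
E
python3 -c "
from h import *
go(523.1,158.3,72)"
```

```text
clock: 1.2
position: [340.4, -222.1, 256.5]
ee_rot: [-0.126, 0.992, -0.0, 0.0]
contact_force: [1.4, 0.1, -0.4]
gripper_width: 85.1
grasp_force: 0.0
clock: 2.4
position: [523.1, 158.1, 255.5]
ee_rot: [-0.127, 0.992, -0.0, -0.001]
contact_force: [-0.4, -1.1, 0.1]
gripper_width: 85.1
grasp_force: 0.0
pos [523.1 158.1 255.5] tilt 0.1 yaw x -165.39 F [-0.4 -1.1  0.1] w 85.1 t 2.4 j [ 0.59  0.25 -0.19 -0.   -1.13 -1.91]
tool shift mm [ -0.4   0.2 183.5]
```

```bash
python3 -m pendant '[[0,0,0.03,0,0,0,0.085],[0,0,0.04,0,0,0,0.085],[0,0,0.04,0,0,0,0.085],[0,0,0.03,0,0,0,0.085],[0,0,0.02,0,0,0,0.085],[0,0,0.015,0,0,0,0.085],[0,0,0.008,0,0,0,0.085],[0,0,0,0,0,0,0.085],[0,0,0,0,0,0,0.085]]'
python3 - <<'E'
from h import *
go(523.1,158.3,72)
d=arm.get_image("top");s=arm.get_image("side")
a=cv2.resize(d["image"][140:200,174:234,::-1],(400,400),interpolation=cv2.INTER_CUBIC)
b=cv2.resize(s["image"][180:250,170:240,::-1],(400,400),interpolation=cv2.INTER_CUBIC)
cv2.imwrite("pics/g1.png",np.hstack([a,b]))
E
```

```text
clock: 3.3
position: [523.6, 157.2, 74.2]
ee_rot: [-0.126, 0.992, 0.0, 0.001]
contact_force: [0.5, 0.3, 0.5]
gripper_width: 84.9
grasp_force: 0.0
pos [523.6 157.2  74.2] tilt 0.08 yaw x -165.47 F [0.5 0.3 0.5] w 84.9 t 3.3 j [ 0.59  0.46 -0.41  0.   -0.7  -1.91]
tool shift mm [0.3 1.1 2.2]
```

View pics/g1.png

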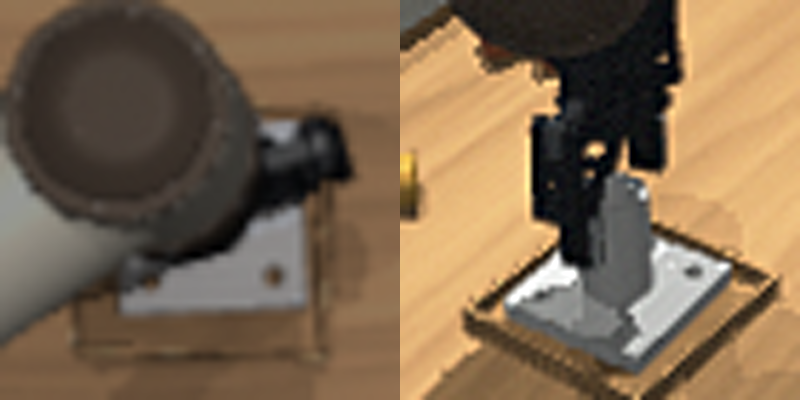

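The side crop shows the fingers flanking the neck (near finger at (580,190), neck at (628,240)). I'll close once to centre it, then open, turn 90° and grip to centre the other axis.

```bash
python3 -m pendant '[[0,0,0,0,0,0,0.07],[0,0,0,0,0,0,0.06],[0,0,0,0,0,0,0.05],[0,0,0,0,0,0,0.045],[0,0,0,0,0,0,0.042],[0,0,0,0,0,0,0.0405],[0,0,0,0,0,0,0.0405],[0,0,0,0,0,0,0.06],[0,0,0,0,0,0,0.06],[0,0,0,0,0,0,0.06]]' && python3 -m pendant '[[0,0,0,0,0,-8,0.06],[0,0,0,0,0,-8,0.06],[0,0,0,0,0,-8,0.06],[0,0,0,0,0,-8,0.06],[0,0,0,0,0,-8,0.06],[0,0,0,0,0,-8,0.06],[0,0,0,0,0,-8,0.06],[0,0,0,0,0,-8,0.06],[0,0,0,0,0,-8,0.06],[0,0,0,0,0,-8,0.06],[0,0,0,0,0,-8,0.06],[0,0,0,0,0,0,0.06]]'  && python3 -m pendant '[[0,0,-0.001,0,0,0,0.05],[0,0,0,0,0,0,0.045],[0,0,0,0,0,0,0.042],[0,0,0,0,0,0,0.0405],[0,0,0,0,0,0,0.038],[0,0,0,0,0,0,0.03],[0,0,0,0,0,0,0.03],[0,0,0,0,0,0,0.03]]'; python3 -c "
from h import *
go(523.1,158.3,72)"
```

```text
clock: 4.4
position: [523.2, 157.2, 73.2]
ee_rot: [-0.126, 0.992, -0.0, -0.0]
contact_force: [-0.2, 0.1, -0.0]
gripper_width: 59.8
grasp_force: 0.0
clock: 5.6
position: [523.3, 157.3, 73.2]
ee_rot: [0.78, -0.626, -0.0, 0.0]
contact_force: [-0.4, 0.5, 0.3]
gripper_width: 60.0
grasp_force: 0.0
clock: 6.4
position: [524.5, 158.0, 75.3]
ee_rot: [0.78, -0.626, 0.001, -0.001]
contact_force: [3.2, -0.1, 5.1]
gripper_width: 38.8
grasp_force: 59.8
pos [524.5 158.   75.3] tilt 0.19 yaw x -77.44 F [ 3.2 -0.1  5.1] w 38.8 t 6.4 j [ 0.59  0.46 -0.41  0.   -0.71 -0.37]
tool shift mm [-0.6  1.3  3.3]
```

```bash
python3 -m pendant '[[0,0,-0.005,0,0,0,0.03],[0,0,-0.01,0,0,0,0.03],[0,0,-0.02,0,0,0,0.03],[0,0,-0.02,0,0,0,0.03],[0,0,-0.025,0,0,0,0.03],[0,0,-0.025,0,0,0,0.03],[0,0,-0.02,0,0,0,0.03],[0,0,-0.015,0,0,0,0.03],[0,0,-0.01,0,0,0,0.03],[0,0,0,0,0,0,0.03]]'; python3 -c "
from h import *
go(528.5,-214.3,225)"
```

```text
clock: 7.4
position: [522.9, 157.4, 224.9]
ee_rot: [0.78, -0.626, -0.0, -0.0]
contact_force: [0.0, 0.2, -4.9]
gripper_width: 38.3
grasp_force: 61.3
pos [522.9 157.4 224.9] tilt 0.03 yaw x -77.46 F [ 0.   0.2 -4.9] w 38.3 t 7.4 j [ 0.59  0.28 -0.23 -0.   -1.06 -0.37]
tool shift mm [ 3.641e+02  7.520e+01 -3.000e-01]
```

```bash
python3 -m pendant '[[0.015,0.003,0,0,0,0,0.03],[0.033,0.0068,0,0,0,0,0.03],[0.04,0.0083,0,0,0,0,0.03],[0.04,0.0083,0,0,0,0,0.03],[0.04,0.0083,0,0,0,0,0.03],[0.04,0.0083,0,0,0,0,0.03],[0.04,0.0083,0,0,0,0,0.03],[0.04,0.0083,0,0,0,0,0.03],[0.035,0.0072,0,0,0,0,0.03],[0.025,0.0052,0,0,0,0,0.03],[0.012,0.0025,0,0,0,0,0.03],[0.004,0.0008,0,0,0,0,0.03]]' && python3 -m pendant '[[0,0,0,0,0,-8,0.03],[0,0,0,0,0,-8,0.03],[0,0,0,0,0,-8,0.03],[0,0,0,0,0,-8,0.03],[0,0,0,0,0,-8,0.03],[0,0,0,0,0,0,0.03],[0,0,0,0,0,0,0.03],[0,0,0,0,0,0,0.03]]'
python3 - <<'E'
from h import *
go(528.5,-214.3,225)
d=arm.get_image("top");s=arm.get_image("side")
np.save("pics/t2.npy",d);np.save("pics/s2.npy",s)
a=cv2.resize(d["image"][130:200,290:360,::-1],(400,400),interpolation=cv2.INTER_CUBIC)
b=cv2.resize(s["image"][100:200,210:310,::-1],(400,400),interpolation=cv2.INTER_CUBIC)
cv2.imwrite("pics/g2.png",np.hstack([a,b]))
E
```

```text
clock: 8.6
position: [527.6, -215.4, 222.8]
ee_rot: [0.779, -0.627, -0.002, 0.001]
contact_force: [0.4, 1.8, -4.6]
gripper_width: 38.3
grasp_force: 61.2
clock: 9.4
position: [528.7, -213.7, 224.1]
ee_rot: [0.947, -0.322, -0.0, -0.0]
contact_force: [-0.2, -0.4, -4.5]
gripper_width: 38.7
grasp_force: 61.2
pos [ 528.7 -213.7  224.1] tilt 0.03 yaw x -37.54 F [-0.2 -0.4 -4.5] w 38.7 t 9.4 j [-0.1   0.32 -0.18 -0.   -1.08  1.02]
tool shift mm [ 0.2  0.5 -0.9]
```

View pics/g2.png

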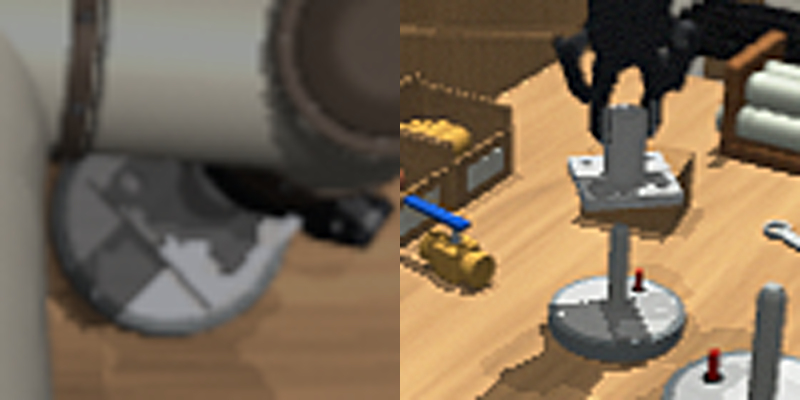

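The side crop shows the flange level above the rod: neck at (626,108), plate front corner (583,207), rod top (620,228), pin (638,272). I'll lower it to just above the nose, then go on in small steps while watching the force.

```bash
python3 -m pendant '[[0,0,0.01,0,0,0,0.03],[0,0,0.01,0,0,0,0.03],[0,0,0.01,0,0,0,0.03],[0,0,0.005,0,0,0,0.03],[0,0,0,0,0,0,0.03],[0,0,0,0,0,0,0.03]]' >/dev/null
python3 - <<'E'
from h import *
go(528.5,-214.7,179)
P=[]
for i in range(6):
    s=arm.get_image("side"); P.append(np.r_[arm.read_state()["position"],arm.read_state()["contact_force"]])
print(np.mean(P,0).round(2),np.std(P,0).round(2))
cv2.imwrite("pics/g3.png",cv2.resize(s["image"][120:200,220:310,::-1],(720,640)[:2] if 0 else (675,600),interpolation=cv2.INTER_CUBIC))
E
```

```text
pos [ 529.  -214.4  189.3] tilt 0.02 yaw x -37.45 F [-0.  -0.9 -5.2] w 38.2 t 10.1 j [-0.1   0.35 -0.22  0.   -1.    1.02]
tool shift mm [-0.2  0.6 10.3]
[ 5.2910e+02 -2.1430e+02  1.8977e+02 -5.0000e-02 -3.2000e-01 -5.0300e+00] [0.08 0.05 0.08 0.55 0.71 0.12]
```

View pics/g3.png

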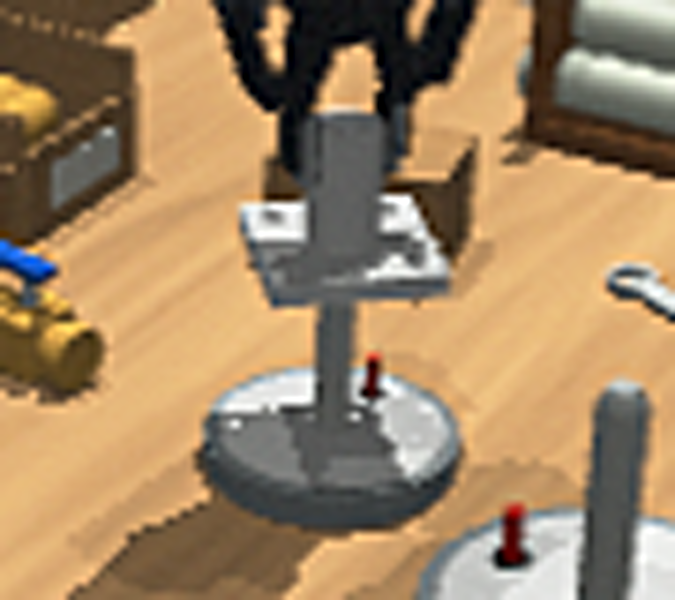

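Run:
```python
from h import *
s=arm.get_image("side"); go(528.5,-214.7,179)
g=cv2.cvtColor(s["image"],cv2.COLOR_RGB2GRAY).astype(float)
def edges(row,c,w):
    x=np.arange(c-w-4,c+w+5); p=g[row,x]
    d=np.diff(p); 
    L=[i for i in range(len(d)) if x[i]<c-1]; Rr=[i for i in range(len(d)) if x[i]>=c+1]
    def sub(I,sgn):
        v=np.clip(sgn*d[I],0,None); k=v.argmax(); k0=max(k-1,0); vv=v[k0:k+2+0]; xs=x[I][k0:k+2]+.5; return (vv*xs).sum()/vv.sum()
    return sub(L,-1),sub(Rr,1)
np.set_printoptions(linewidth=200,precision=2,suppress=True)
print("gray neck");print(g[138:152:3,256:278].astype(int))
print("gray rod");print(g[160:176:3,256:278].astype(int))
# predicted axis columns
fl=lambda z:[529.1,-214.3,z]
for z in (130,150,180,190): print("neck axis pred",z,pix(s,fl(z)))
for z in (112,100,80,60,40,20): print("rod axis pred",z,pix(s,[528.5,-214.7,z]))
p=pix(s,[528.5,-214.7,100]);print("d/dx",pix(s,[538.5,-214.7,100])-p,"d/dy",pix(s,[528.5,-204.7,100])-p)
```

```text
pos [ 528.9 -214.2  189.6] tilt 0.03 yaw x -37.46 F [-0.5 -0.2 -5.1] w 38.7 t 10.45 j [-0.1   0.35 -0.22  0.   -1.    1.02]
tool shift mm [-0.   0.6 10.6]
gray neck
[[191  40  10  21  57  78  57  98  94  95  94  89  95  98  86  54  44  65  87 183 174 169]
 [ 52  34  14  19  53  81  73  96  95  96  94  95  94  94  86  59  62 130 183 172 169 165]
 [ 55  65  68  68  70  67  74  93  94  95  97  93  95  93  86  63  56  49  53  54  55  74]
 [255 255 254 254 196  72  89  95  97  94  94  95  90  85  89 119 154 242 232 131  48  69]
 [234 233 232 234 184  72  90  93  97  96  97  95  92  87 125 219 212 206 200 205 187  39]]
gray rod
[[ 73  81  88  90  87  98 117  88  94  91  96 124 155 172 168 177 197 199 182 118 189 189]
 [196 191 189 193 199 192  83  74  85  79  87 147 192 186 188 185 183 178 183 182 182 184]
 [192 195 193 193 196 185  85  75  81  80  90 144 189 189 174 188 185 185 185 187 189 190]
 [166 167 172 190 197 188  77  74  83  78  96 171 180  19  81 173 169 171 170 172 175 170]
 [227 229 231 231 238 232  55  81  85  77 119 191  12  14  36 143 243 232 192 172 129 136]
 [117 113  77  83  97 126  73  86  82  79 128 214  79  74 111 205 194 196 194 190 189 197]]
neck axis pred 130 [[264.81 151.13]]
neck axis pred 150 [[265.   146.35]]
neck axis pred 180 [[265.29 139.03]]
neck axis pred 190 [[265.39 136.56]]
rod axis pred 112 [[264.83 155.37]]
rod axis pred 100 [[264.72 158.16]]
rod axis pred 80 [[264.54 162.76]]
rod axis pred 60 [[264.35 167.29]]
rod axis pred 40 [[264.18 171.75]]
rod axis pred 20 [[264.   176.14]]
d/dx [[-2.28 -0.67]] d/dy [[-1.28  1.05]]
```

```bash
python3 -m pendant '[[0.0005,-0.001,0,0,0,0,0.03],[0,0,0.004,0,0,0,0.03],[0,0,0.003,0,0,0,0.03],[0,0,0,0,0,0,0.03],[0,0,0,0,0,0,0.03]]' | grep -E "pos|force"; python3 -m pendant '[[0,0,0.002,0,0,0,0.03],[0,0,0.002,0,0,0,0.03],[0,0,0,0,0,0,0.03],[0,0,0,0,0,0,0.03]]'| grep -E "pos|force";  python3 -m pendant '[[0,0,0.001,0,0,0,0.03],[0,0,0.001,0,0,0,0.03],[0,0,0,0,0,0,0.03],[0,0,0,0,0,0,0.03]]'| grep -E "pos|force"
```

```text
position: [529.7, -213.8, 182.0]
contact_force: [0.4, 0.4, -5.0]
grasp_force: 61.2
position: [529.8, -213.8, 178.2]
contact_force: [-0.4, 0.8, -5.0]
grasp_force: 61.2
position: [529.8, -213.7, 176.3]
contact_force: [-1.1, 0.4, -4.8]
grasp_force: 61.2
```

```bash
for i in 1; do :; done; python3 -m pendant '[[0,0,0.001,0,0,0,0.03],[0,0,0,0,0,0,0.03],[0,0,0,0,0,0,0.03]]' | grep -E "pos|force"; python3 -m pendant '[[0,0,0.001,0,0,0,0.03],[0,0,0,0,0,0,0.03],[0,0,0,0,0,0,0.03]]'| grep -E "pos|force";  python3 -m pendant '[[0,0,0.001,0,0,0,0.03],[0,0,0,0,0,0,0.03],[0,0,0,0,0,0,0.03]]'| grep -E "pos|force"; python3 -c "
from h import *
go(0,0,0); print(arm.read_state()['wrist_torque'])"
```

```text
position: [529.8, -213.7, 175.3]
contact_force: [0.3, 0.4, -4.4]
grasp_force: 61.2
position: [529.8, -213.7, 174.3]
contact_force: [-1.1, 0.5, -5.6]
grasp_force: 61.2
position: [529.8, -213.7, 173.3]
contact_force: [0.0, 0.1, -5.0]
grasp_force: 61.2
pos [ 529.8 -213.7  173.3] tilt 0.01 yaw x -37.46 F [ 0.   0.1 -5. ] w 38.7 t 12.65 j [-0.1   0.37 -0.24  0.   -0.96  1.02]
tool shift mm [-550.5  152.5  173.3]
[ 0.01108746  0.00545452 -0.05582701]
```

```bash
python3 -m pendant '[[0,0,0.002,0,0,0,0.03],[0,0,0.002,0,0,0,0.03],[0,0,0.002,0,0,0,0.03],[0,0,0,0,0,0,0.03],[0,0,0,0,0,0,0.03]]' | grep -E "pos|force"; python3 -m pendant '[[0,0,0.002,0,0,0,0.03],[0,0,0.002,0,0,0,0.03],[0,0,0.002,0,0,0,0.03],[0,0,0.002,0,0,0,0.03],[0,0,0,0,0,0,0.03],[0,0,0,0,0,0,0.03]]'| grep -E "pos|force"
```

```text
position: [529.8, -213.8, 167.2]
contact_force: [0.7, -0.0, -4.5]
grasp_force: 61.2
position: [529.8, -213.7, 159.2]
contact_force: [-0.6, -0.7, -6.0]
grasp_force: 61.2
```

```bash
python3 -m pendant '[[0,0,0.003,0,0,0,0.03],[0,0,0.003,0,0,0,0.03],[0,0,0.003,0,0,0,0.03],[0,0,0.003,0,0,0,0.03],[0,0,0.003,0,0,0,0.03],[0,0,0,0,0,0,0.03],[0,0,0,0,0,0,0.03]]' | grep -E "pos|force"; python3 -m pendant '[[0,0,0.003,0,0,0,0.03],[0,0,0.003,0,0,0,0.03],[0,0,0.003,0,0,0,0.03],[0,0,0.003,0,0,0,0.03],[0,0,0.003,0,0,0,0.03],[0,0,0.003,0,0,0,0.03],[0,0,0,0,0,0,0.03],[0,0,0,0,0,0,0.03]]'| grep -E "pos|force"
python3 - <<'E'
from h import *
go(0,0,0)
s=arm.get_image("side");d=arm.get_image("top")
a=cv2.resize(s["image"][130:200,225:295,::-1],(400,400),interpolation=cv2.INTER_CUBIC)
b=cv2.resize(d["image"][130:200,290:360,::-1],(400,400),interpolation=cv2.INTER_CUBIC)
cv2.imwrite("pics/g4.png",np.hstack([a,b]))
E
```

```text
position: [529.8, -213.8, 144.2]
contact_force: [0.1, -0.3, -5.3]
grasp_force: 61.2
position: [529.8, -213.7, 126.2]
contact_force: [0.3, -0.1, -6.4]
grasp_force: 61.2
pos [ 529.8 -213.7  126.2] tilt 0.01 yaw x -37.45 F [ 0.3 -0.1 -6.4] w 38.8 t 15.25 j [-0.1   0.42 -0.3   0.   -0.85  1.02]
tool shift mm [-550.6  152.5  126.3]
```

View pics/g4.png

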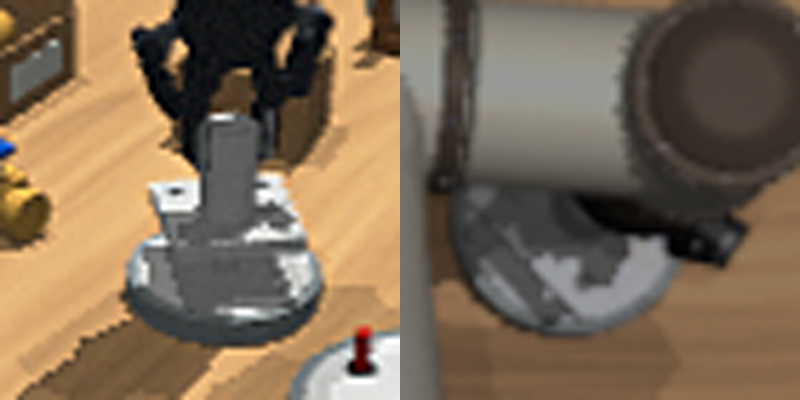

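The flange is threaded level on the rod (neck at (230,170) in the left crop), and the pin is hidden under the plate. Next I'll ease down to the pin and read the force.

```bash
cat >> h.py <<'E'
def f(n=6):
    P=[]
    for i in range(n):
        arm.get_image("top"); s=arm.read_state(); P.append(np.r_[s["position"],s["contact_force"],s["wrist_torque"]])
    print(np.mean(P,0).round(2),"t",s["clock"])
E
python3 -c "
from h import *
f()"
python3 -m pendant '[[0,0,0.003,0,0,0,0.03],[0,0,0.003,0,0,0,0.03],[0,0,0.003,0,0,0,0.03],[0,0,0.002,0,0,0,0.03],[0,0,0.001,0,0,0,0.03],[0,0,0,0,0,0,0.03],[0,0,0,0,0,0,0.03]]' | grep -E "pos|force"; python3 -m pendant '[[0,0,0.001,0,0,0,0.03],[0,0,0.001,0,0,0,0.03],[0,0,0.001,0,0,0,0.03],[0,0,0.001,0,0,0,0.03],[0,0,0,0,0,0,0.03],[0,0,0,0,0,0,0.03]]'| grep -E "pos|force"
python3 -c "
from h import *
f()"
```

```text
[ 5.2989e+02 -2.1375e+02  1.2647e+02 -1.2000e-01 -1.7000e-01 -5.0900e+00
  3.0000e-02  1.0000e-02  1.0000e-02] t 15.65
position: [529.9, -213.7, 114.4]
contact_force: [-0.3, 0.3, -5.5]
grasp_force: 61.2
position: [530.0, -213.8, 110.5]
contact_force: [0.0, 0.4, -3.5]
grasp_force: 61.4
[ 5.2993e+02 -2.1375e+02  1.1045e+02 -1.0000e-02  7.8000e-01 -3.0100e+00
  5.0000e-02 -0.0000e+00 -0.0000e+00] t 17.25
```

```bash
for i in 1; do python3 -m pendant '[[0,0,0,0,0,1,0.03],[0,0,0,0,0,0,0.03],[0,0,0,0,0,0,0.03]]' >/dev/null; python3 -c "
from h import *
f(4)"; python3 -m pendant '[[0,0,0,0,0,1,0.03],[0,0,0,0,0,0,0.03],[0,0,0,0,0,0,0.03]]' >/dev/null; python3 -c "
from h import *
f(4)"; python3 -m pendant '[[0,0,0,0,0,1,0.03],[0,0,0,0,0,0,0.03],[0,0,0,0,0,0,0.03]]' >/dev/null; python3 -c "
from h import *
f(4)"; done
```

```text
[ 5.3013e+02 -2.1374e+02  1.1045e+02  1.1400e+00  7.4000e-01 -2.9700e+00
  9.0000e-02 -4.1000e-01  4.0000e-02] t 17.75
[ 5.2990e+02 -2.1381e+02  1.1037e+02  1.4800e+00  1.1000e-01 -2.9500e+00
 -7.0000e-02 -4.3000e-01  6.0000e-02] t 18.25
[ 5.2972e+02 -2.1375e+02  1.1029e+02  1.4100e+00 -2.2000e-01 -2.9100e+00
 -1.6000e-01 -3.6000e-01  1.0000e-02] t 18.75
```

```bash
python3 -m pendant '[[0,0,0,0,0,1,0.03],[0,0,0,0,0,0,0.03],[0,0,0,0,0,0,0.03]]' >/dev/null; python3 -c "
from h import *
f(4)"; python3 -m pendant '[[0,0,0,0,0,1,0.03],[0,0,0,0,0,0,0.03],[0,0,0,0,0,0,0.03]]' >/dev/null; python3 -c "
from h import *
f(4)"; python3 -m pendant '[[0,0,0,0,0,1,0.03],[0,0,0,0,0,0,0.03],[0,0,0,0,0,0,0.03]]' >/dev/null; python3 -c "
from h import *
f(4)"
```

```text
[ 5.2977e+02 -2.1373e+02  1.1030e+02  6.0000e-01 -2.6000e-01 -3.0600e+00
 -1.1000e-01 -3.5000e-01  6.0000e-02] t 19.25
[ 5.2979e+02 -2.1373e+02  1.1031e+02  1.2800e+00  2.0000e-02 -3.1900e+00
 -1.0000e-01 -3.6000e-01  3.0000e-02] t 19.75
[ 5.2978e+02 -2.1373e+02  1.1030e+02  9.5000e-01  1.0000e-01 -2.5800e+00
 -1.2000e-01 -3.5000e-01  5.0000e-02] t 20.25
```

```bash
python3 -m pendant '[[0,0,0,0,0,-2,0.03],[0,0,0,0,0,-2,0.03],[0,0,0,0,0,-2,0.03],[0,0,0,0,0,-1,0.03],[0,0,0,0,0,0,0.03],[0,0,0,0,0,0,0.03]]' >/dev/null; python3 -c "
from h import *
f(4)"; python3 -m pendant '[[0,0,0,0,0,-1,0.03],[0,0,0,0,0,0,0.03],[0,0,0,0,0,0,0.03]]' >/dev/null; python3 -c "
from h import *
f(4)"; python3 -m pendant '[[0,0,0,0,0,-1,0.03],[0,0,0,0,0,0,0.03],[0,0,0,0,0,0,0.03]]' >/dev/null; python3 -c "
from h import *
f(4)"; python3 -m pendant '[[0,0,0,0,0,-1,0.03],[0,0,0,0,0,0,0.03],[0,0,0,0,0,0,0.03]]' >/dev/null; python3 -c "
from h import *
f(4);go(0,0,0)"
```

```text
[ 5.2936e+02 -2.1369e+02  1.1013e+02 -3.2000e-01  3.0000e-02 -3.1200e+00
 -3.0000e-02  1.7000e-01 -2.0000e-02] t 21.05
[ 5.2972e+02 -2.1368e+02  1.1008e+02  2.3000e-01 -1.0000e-01 -5.3300e+00
  1.0000e-02  0.0000e+00 -0.0000e+00] t 21.55
[ 5.2980e+02 -2.1372e+02  1.1032e+02 -2.7000e-01 -2.6000e-01 -5.2200e+00
 -1.0000e-02 -1.0000e-02 -0.0000e+00] t 22.05
[ 5.2979e+02 -2.1373e+02  1.1030e+02 -2.2000e-01  2.8000e-01 -5.1000e+00
 -0.0000e+00  3.0000e-02 -4.0000e-02] t 22.55
pos [ 529.8 -213.7  110.3] tilt 0.0 yaw x -33.46 F [-0.4  0.3 -5.9] w 38.7 t 22.55 j [-0.1   0.44 -0.31  0.   -0.82  1.09]
tool shift mm [-559.8  113.8  110.3]
```

The pin popped up: Fz went back to the free weight of about −5.2 N. Now I'll lower the flange.

```bash
python3 -m pendant '[[0,0,0.001,0,0,0,0.03],[0,0,0.001,0,0,0,0.03],[0,0,0.001,0,0,0,0.03],[0,0,0,0,0,0,0.03],[0,0,0,0,0,0,0.03]]' | grep -E "pos|force"; python3 -c "
from h import *
f(4)"; python3 -m pendant '[[0,0,0.001,0,0,0,0.03],[0,0,0.001,0,0,0,0.03],[0,0,0.001,0,0,0,0.03],[0,0,0.001,0,0,0,0.03],[0,0,0,0,0,0,0.03],[0,0,0,0,0,0,0.03]]' | grep -E "pos|force"; python3 -c "
from h import *
f(4)"
```

```text
position: [529.7, -213.7, 107.2]
contact_force: [-0.2, -0.8, -6.3]
grasp_force: 61.2
[ 5.2984e+02 -2.1374e+02  1.0734e+02 -2.5000e-01 -1.4000e-01 -4.7500e+00
  1.0000e-02  0.0000e+00 -0.0000e+00] t 23.25
position: [529.8, -213.7, 103.3]
contact_force: [-0.9, 0.8, -4.9]
grasp_force: 61.2
[ 5.2984e+02 -2.1374e+02  1.0336e+02  1.4000e-01 -1.4000e-01 -5.2000e+00
 -0.0000e+00 -0.0000e+00  0.0000e+00] t 24.05
```

```bash
python3 -m pendant '[[0,0,0.001,0,0,0,0.03],[0,0,0.001,0,0,0,0.03],[0,0,0.001,0,0,0,0.03],[0,0,0.001,0,0,0,0.03],[0,0,0,0,0,0,0.03],[0,0,0,0,0,0,0.03]]' | grep -E "pos|force"; python3 -m pendant '[[0,0,0.001,0,0,0,0.03],[0,0,0.001,0,0,0,0.03],[0,0,0.001,0,0,0,0.03],[0,0,0.001,0,0,0,0.03],[0,0,0.001,0,0,0,0.03],[0,0,0,0,0,0,0.03],[0,0,0,0,0,0,0.03]]' | grep -E "pos|force"; python3 -c "
from h import *
f(4)"
```

```text
position: [529.8, -213.7, 99.3]
contact_force: [0.6, 1.0, -4.1]
grasp_force: 61.2
position: [529.8, -213.7, 94.3]
contact_force: [0.3, 0.0, -5.5]
grasp_force: 61.2
[ 5.2984e+02 -2.1374e+02  9.4350e+01  2.0000e-01 -1.5000e-01 -5.2400e+00
 -0.0000e+00  1.0000e-02  1.0000e-02] t 25.55
```

```bash
python3 -m pendant '[[0,0,0.0005,0,0,0,0.03],[0,0,0.0005,0,0,0,0.03],[0,0,0,0,0,0,0.03],[0,0,0,0,0,0,0.03]]' | grep -E "pos|contact"; python3 -m pendant '[[0,0,0.0005,0,0,0,0.03],[0,0,0,0,0,0,0.03],[0,0,0,0,0,0,0.03]]' | grep -E "pos|contact";  python3 -m pendant '[[0,0,0.0005,0,0,0,0.03],[0,0,0,0,0,0,0.03],[0,0,0,0,0,0,0.03]]' | grep -E "pos|contact"; python3 -c "
from h import *
f(4)"
```

```text
position: [529.8, -213.7, 93.3]
contact_force: [0.1, -0.1, -4.8]
position: [529.8, -213.7, 92.8]
contact_force: [-0.2, 0.3, -5.4]
position: [529.8, -213.7, 92.3]
contact_force: [-0.2, -0.1, -5.0]
[ 5.2980e+02 -2.1373e+02  9.2320e+01  1.2000e-01  1.4000e-01 -5.3600e+00
 -0.0000e+00 -1.0000e-02  1.0000e-02] t 26.75
```

```bash
python3 -m pendant '[[0,0,0.0005,0,0,0,0.03],[0,0,0,0,0,0,0.03],[0,0,0,0,0,0,0.03]]' | grep -E "pos|contact"; python3 -c "
from h import *
f(4)"
```

```text
position: [529.8, -213.7, 91.8]
contact_force: [-0.1, 0.3, -5.2]
[ 5.2980e+02 -2.1373e+02  9.1810e+01 -7.0000e-02 -3.2000e-01 -5.7100e+00
  1.0000e-02 -1.0000e-02 -0.0000e+00] t 27.25
```

```bash
python3 -m pendant '[[0,0,0.0005,0,0,0,0.03],[0,0,0,0,0,0,0.03],[0,0,0,0,0,0,0.03]]' | grep -E "pos|contact"; python3 -c "
from h import *
f(4)"
```

```text
position: [529.9, -213.8, 91.4]
contact_force: [0.4, -0.4, -4.3]
[ 5.2991e+02 -2.1379e+02  9.1450e+01 -2.1000e-01 -5.9000e-01 -4.1700e+00
 -0.0000e+00  5.0000e-02 -2.0000e-02] t 27.75
```

```bash
python3 -m pendant '[[0,0,0.0004,0,0,0,0.03],[0,0,0,0,0,0,0.03],[0,0,0,0,0,0,0.03]]' | grep -E "pos|contact"; python3 -c "
from h import *
f(4)"
```

```text
position: [529.9, -213.8, 91.4]
contact_force: [-2.1, 0.5, 1.6]
[ 5.2989e+02 -2.1383e+02  9.1370e+01 -1.9500e+00  4.0000e-02  1.5500e+00
  1.5000e-01  4.7000e-01  3.0000e-02] t 28.25
```

```bash
python3 -m pendant '[[0,0,0.0003,0,0,0,0.03],[0,0,0,0,0,0,0.03],[0,0,0,0,0,0,0.03]]' | grep -E "pos|contact"; python3 -c "
from h import *
f(4)"
```

```text
position: [529.9, -213.9, 91.3]
contact_force: [-3.4, 1.0, 5.2]
[ 5.2985e+02 -2.1387e+02  9.1320e+01 -2.8700e+00  4.2000e-01  5.0600e+00
  2.9000e-01  8.1000e-01 -4.0000e-02] t 28.75
```

The flange is seated: it pushes about 10 N, at the expected height of 20 mm. I'll release it and retreat straight up.

```bash
python3 -m pendant '[[0,0,0,0,0,0,0.041],[0,0,0,0,0,0,0.045],[0,0,0,0,0,0,0.055],[0,0,0,0,0,0,0.07],[0,0,0,0,0,0,0.07],[0,0,0,0,0,0,0.07]]' && python3 -m pendant '[[0,0,-0.005,0,0,0,0.07],[0,0,-0.01,0,0,0,0.07],[0,0,-0.02,0,0,0,0.07],[0,0,-0.03,0,0,0,0.07],[0,0,-0.03,0,0,0,0.07],[0,0,-0.03,0,0,0,0.07],[0,0,-0.02,0,0,0,0.07],[-0.03,0,0,0,0,0,0.07],[-0.04,0,0,0,0,0,0.07],[-0.04,0,0,0,0,0,0.07],[-0.03,0,0,0,0,0,0.07],[0,0,0,0,0,0,0.07]]'
python3 - <<'E'
from h import *
s=arm.get_image("side");d=arm.get_image("top")
a=cv2.resize(s["image"][130:200,225:295,::-1],(400,400),interpolation=cv2.INTER_CUBIC)
b=cv2.resize(d["image"][130:200,290:360,::-1],(400,400),interpolation=cv2.INTER_CUBIC)
cv2.imwrite("pics/g5.png",np.hstack([a,b]))
E
```

```text
clock: 29.35
position: [529.9, -213.7, 90.6]
ee_rot: [0.958, -0.288, 0.0, -0.0]
contact_force: [0.4, 0.4, -0.7]
gripper_width: 69.9
grasp_force: 0.0
clock: 30.55
position: [410.0, -135.5, 236.8]
ee_rot: [0.958, -0.287, 0.0, -0.001]
contact_force: [0.4, -0.1, -0.3]
gripper_width: 70.1
grasp_force: 0.0
```

View pics/g5.png

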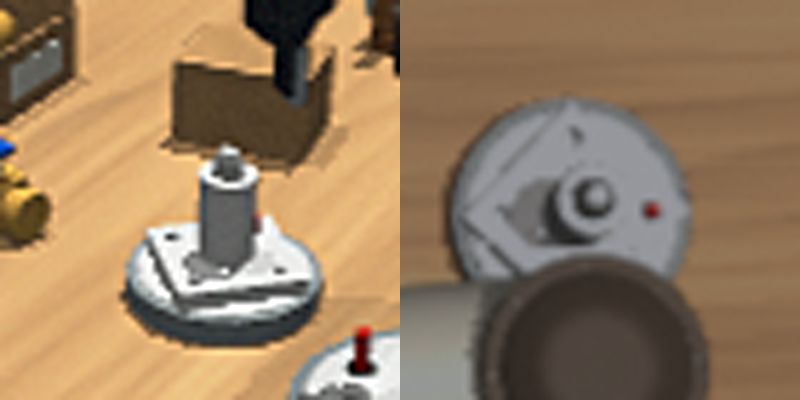

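The flange lies flat on the base. The rod stands out of the neck at (595,198), and the red pin is up through a bolt hole at (652,210). The gripper is clear.

```bash
python3 -c "
from bench import arm
print(arm.job_done())"
```

```text
the job is handed in; nothing more can be done
None
```

The flange is seated flat on the smallest spindle with the pin up through a bolt hole, and it has been released. The largest force I read while seating was about 10 N, and I handed the job in at about 31 s; the hand-in returned no verdict.

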